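# Seat a laptop board in the test dock and lock it

### The job

Push the black board carrier along its channel with a fingertip until it is fully home against the dark fence of the test dock, then slide the red lock lever past its first detent all the way to the second stop, so that the bolt stays across behind the carrier. Only push with the outside of the fingers: do not grip the lever, do not lift the carrier off the dock, and leave the meter, bottle, screwdriver and tin where they are. Finish with the hand clear of everything.

Things in the scene. Friction and masses are not known exactly. Their poses are not given: they have to be found in the camera images.
- dock: Grey test dock fixed to the bench, 260 x 260 mm, bed top 18 mm above the bench. Origin on the bench; x runs along the channel towards the fence (roughly away from the robot), y left, z up. Bed spans x -130 to 130, y -105 to 155 mm. The channel's middle is y = -35 mm; aluminium rails beside it, 10 mm high, inner faces at y -87 and +17. Lever's dark guide: x -56 to 11, y 36 to 148, top 39 mm above bench.
- fence_face (a point): Middle of the near face of the dark fence that closes the channel's far end, at x = 100, y = -35 mm in the dock's frame, 13 mm above the bed. The fence is 128 mm wide and stands 34 mm above the bed.
- carrier: Loose black carrier with a blue laptop board on top, 110 (x) x 100 (y) x 26 mm (z), 0.3 to 0.55 kg, lying in the channel with 2 mm play each side; too wide to be gripped. Origin at the centre of its underside, which lies on the bed; x towards the fence. It starts 30 to 70 mm short of the fence and slides with plain friction (a few N).
- carrier_rear (a point): Centre of the carrier's rear (robot-side) upright face, 13 mm above the bed; push here towards the fence (the dock's +x). When home it lies at x = -10 mm in the dock's frame.
- carrier_front (a point): Centre of the carrier's leading upright face, 13 mm above the bed; at x = 100 mm in the dock's frame when home.
- lock_lever (a joint): Travel of the lock lever in m, towards the dock's -y: 0 released, 0.034 first detent, 0.070 second stop (locked, end of travel). Starts between 0 and 0.012. Slides freely but for sprung bumps with crests at 0.027, 0.041 (either side of the first detent) and 0.063; pushing over one takes about 5 N slowly, up to 15 N if struck fast. From 0.065 on it snaps to the second stop and stays; short of that it does not.
- paddle_top (a point): Centre of the top of the lever's upright red paddle, 88 mm above the bench; 32 mm along the dock's x, 14 mm along its y, standing 48 mm clear above the steel bolt that carries it (bolt top 40 mm above the bench, reaching 26 mm beyond the paddle's centre on its +y side). In the dock's frame at x = -22.5 mm, y = 100 mm when released, y = 30 mm at the second stop.
- bolt_tip (a point): Tip of the lever's steel bolt (16 mm wide, 10 mm thick), at mid-thickness, 70 mm to the -y side of the paddle's centre, moving with it. Pushed over, the bolt crosses the channel above the rails at x -30.5 to -14.5 mm in the dock's frame, close behind the carrier when that is home; if it is not home, the bolt hits its side.
- meter: Bystander: loose green and black multimeter, 160 x 78 x 45 mm, lying to the right of the dock; origin at the centre of its underside.
- flux: Bystander: loose white bottle with red cap, 44 mm across, 120 mm tall, standing to the left of the dock; origin at the centre of its underside.
- driver: Bystander: loose screwdriver with red handle, 170 mm long, lying to the left of the dock; origin at the underside, within its length.
- tin: Bystander: loose open aluminium tin, 68 mm across, 35 mm tall, beyond the fence; origin at the centre of its underside.
There are look-alikes about, which are no part of the job. There is more than one size of the carrier; the one meant has the size given above.

How it is judged (in metres and radians):
On the way, in this order (a step that is already met when the one before it is completed fails the run):
1. the carrier is home against the fence, the lever not yet past its first detent (x of carrier_front in the frame of dock between 0.096 and 0.103 m and value of joint lock_lever below 0.045 m), for 0.2 s.
2. the lever is at its second stop (value of joint lock_lever above 0.067 m), for 0.2 s.
At the end, for the whole second after the job is handed in: The carrier lies flat in the channel, at rest, its leading face within 4 mm of the fence; the lever is within 3 mm of its second stop (0.070) (x of carrier_front in the frame of dock between 0.096 and 0.103 m and value of joint lock_lever above 0.067 m and linear speed of carrier below 0.01 m/s and z of carrier in the frame of dock between 0.015 and 0.021 m and angle between carrier's own z axis and vertical below 0.05 rad); the robot touches nothing.
It fails at once if the lever's paddle is gripped (pressed while it stands between the fingers at the grasp point) (contact force between lock_lever and the fingers above 1 N and x of the grasp point in the frame of paddle_top between -0.022 and 0.022 m and y of the grasp point in the frame of paddle_top between -0.008 and 0.008 m and z of the grasp point in the frame of paddle_top between -0.06 and 0.004 m).
It fails at once if the carrier is lifted off the bed by more than 8 mm (z of carrier in the frame of dock above 0.026 m).
It fails at once if the carrier is tipped by more than 0.15 rad (angle between carrier's own z axis and vertical above 0.15 rad).
It fails at once if a bystander is moved by more than 20 mm (distance of any of meter, flux, driver, tin from where it was at the start of the episode above 0.02 m).
It also fails if it takes over 45 s, if anything falls off the work surface, if the arm or the gripper's body presses on something with over 40 N, if the wrist force passes 120 N, or if a joint passes its speed limit or range.

### The arm

A 6-joint arm with a two-finger parallel gripper is mounted at the origin on the work surface. World frame = base frame: x ahead of the robot, y to its left, z up, the work surface at z = 0. Lengths are in m, angles in degrees, forces in N, time in s.
With the tool pointing down it reaches from about 0.425 to 0.95 m from the base axis. Payload 14.7 kg.
Tool frame: the origin (TCP) lies between the finger pads; the fingertips stand 22 mm ahead of it and the grasp point (between the pads) lies 3 mm ahead of it; z points along the fingers, y is the line along which they close (so a half turn about z gives the same grasp; the last joint's range is limited). The gripper opens to 85 mm and grips with 20 to 120 N. Pads are 22 mm wide; open, the fingers measure 114 mm over their backs; the gripper's body (76 mm by 85 mm) begins 54 mm behind the grasp point. The pads swing forward as they close: fully open they stand 13 mm farther back than shut.
Start: joints at [-77.842, 27.513, 91.461, -0, 61.026, -2.67], TCP at [0.166, -0.628, 0.253] pointing down, gripper open.
Joint ranges: [-157.49, 157.49], [-46.99, 117.5], [13.45, 153.17], [-89.5, 269.5], [5.16, 153.95], [-167.48, 167.48]. Speed limits (degrees/s): [108.29, 108.29, 136.94, 172.46, 172.46, 172.46].

### API

Orientations are given as a 3x3 rotation matrix whose columns are the frame's x, y, z axes.
In Python, from workcell import get_state, snapshot, camera_params, finish_job gives the robot as it stands.
- The arm moves only by the tool send_rows, never from a script. Its argument "targets" is one flat list of numbers, 7 for each row, row after row: the closure, from 0 (fully open) to 1 (shut), then the shift along the tool's x, y, z in m, then the turn, a rotation vector about the tool's x, y, z in rad. A call has 1 to 20 rows; each row shifts and turns the commanded pose from where the row before left it, along the tool's axes as they then stand; what a row does not reach is not made up. A row lasts 1/12 s, in which the tool goes at most 41.7 mm and 7.16 degrees, less where a joint would pass 70% of its speed; a pose out of reach is approached as far as the arm can. A call is refused whole if a number of a shift passes 0.0417 or a number of a turn 0.125, either way. A call with a gripper value outside its range is refused whole. The fingers move at their own pace and stop on an object; the grip force is fixed at half the most. Time passes only in rows, so rows that do not move let the fingers close. It gives the time, the measured TCP pose, the force, the opening and the grip force at its end, in the units of the state.
- get_state(): the state, without advancing time (a new reading comes with each control period).
- snapshot(name): name is "side" or "top"; returns the picture (480x640x3 uint8, red, green, blue); there is no depth.
- camera_params(name): a dict with "K" (3x3 intrinsics, pixels), "world_to_cam" (4x4, takes a point from world to camera coordinates). Camera axes: x right, y up, looking along -z (the intrinsics and any distortion apply to the point x, -y, -z); pixel columns grow to the right and rows downward; lengths in m; the calibration is good to about 2 mm. A picture is of the moment at which its call begins. camera_params takes no time and is no camera call.
- finish_job(): hands the job in; it is judged then, once.
The state is a dict: "clock": time; "joint_positions": joint angles; "qd": joint speeds; "tau": joint torques, N m; "ee_pos": TCP position; "tcp_rot": TCP orientation; "force": force on the tool from outside, world axes, zero at the start; "ft_torque": the same for the moment, N m; "grip_width": opening from 0.0 (shut) to 1.0 (fully open); "gripper_force": force on a finger pad.
Only numpy, scipy, OpenCV 4.12 (cv2) and the standard library are available. Lean on these libraries where they do the work, as an engineer would, in place of code of your own. Each camera call takes 0.05 s, during which the arm holds its last target. There are 200 camera calls.

## Working session

There is one attempt and no reset: what is moved stays moved. The work goes in short steps, Python scripts to look and compute and a tool call to move; the robot and the scene stay as the last step left them, time stands still between calls to the robot, and variables do not carry over. Pictures are saved under pics/ and viewed, at most 10 in all, crops included, and the job is handed in when it is done.

Besides the shell and the picture viewer there is one more tool, called after ">>>" as name(argument=value, ...) on one line, values as JSON. send_rows: Moves the arm, as the interface text tells. Its arguments: {"type":"object","properties":{"targets":{"type":"array","items":{"type":"number"}}},"required":["targets"]}

```bash
mkdir -p pics; ls; python3 - <<'E'
from workcell import *
import cv2
for n in("top","side"):
    cv2.imwrite(f"pics/{n}0.png",snapshot(n)[:,:,::-1]); p=camera_params(n); print(n,p)
s=get_state(); print(s)
E
```

```text
pics
top {'K': array([[536.91269332,   0.        , 312.75257571],
       [  0.        , 536.91269332, 241.7062885 ],
       [  0.        ,   0.        ,   1.        ]]), 'world_to_cam': array([[-0.00168119, -0.99982033, -0.01888057,  0.09760259],
       [ 0.99768099, -0.00296168,  0.06799899, -0.56922687],
       [-0.06804269, -0.01872246,  0.99750672, -0.97950199],
       [ 0.        ,  0.        ,  0.        ,  1.        ]])}
side {'K': array([[566.94007403,   0.        , 318.01833841],
       [  0.        , 566.94007403, 235.50974061],
       [  0.        ,   0.        ,   1.        ]]), 'world_to_cam': array([[-0.89592565, -0.44420132, -0.00155517,  0.5229517 ],
       [ 0.31257674, -0.63292711,  0.70830717, -0.17403511],
       [-0.31561529,  0.63410446,  0.70590263, -1.13691612],
       [ 0.        ,  0.        ,  0.        ,  1.        ]])}
{'clock': 0.1, 'joint_positions': array([-7.78428832e+01,  2.75472618e+01,  9.14907628e+01,  8.17733420e-06,
        6.10274587e+01, -2.66888223e+00]), 'qd': array([-0.07939946, -0.01213041,  0.02489637, -0.00300449,  0.07419768,
       -0.09028111]), 'tau': array([ 1.39266675e-03, -9.52254224e+01, -4.31040251e+01, -8.84267592e-05,
        5.19121080e-03,  3.38368727e-05]), 'ee_pos': array([ 0.16628137, -0.6279988 ,  0.25272119]), 'tcp_rot': array([[ 9.66707400e-01,  2.55884241e-01, -2.40564913e-04],
       [ 2.55884348e-01, -9.66706756e-01,  1.11729547e-03],
       [ 5.33425762e-05, -1.14165459e-03, -9.99999347e-01]]), 'force': array([-0.31763774,  0.11423943, -0.54991294]), 'ft_torque': array([0.0319425 , 0.00245317, 0.00182919]), 'gripper_force': 0.0, 'grip_width': 0.9999804631873407}
```

View pics/top0.png

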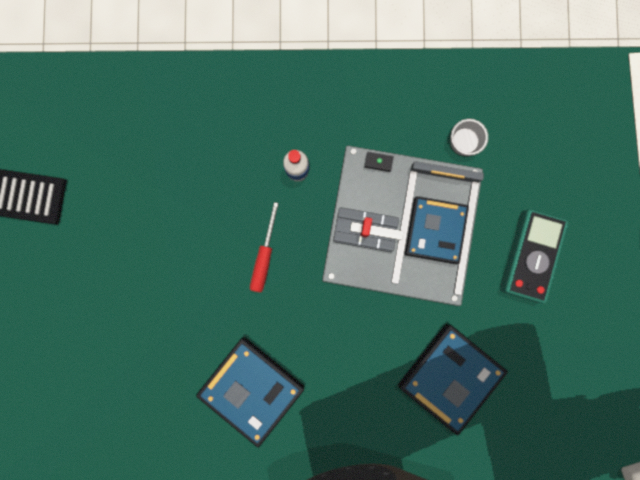

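View pics/side0.png

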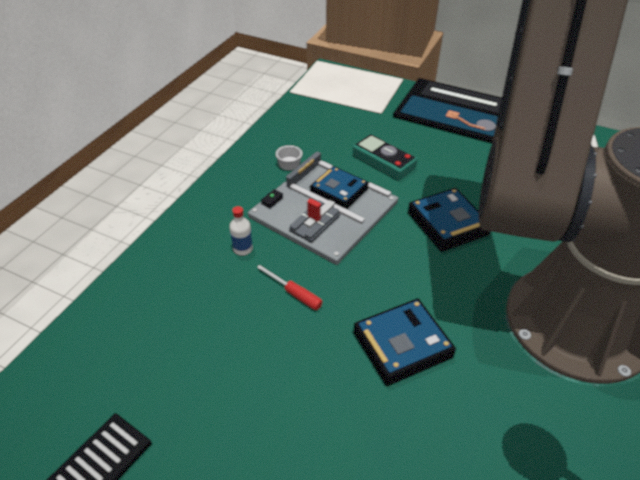

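The top view shows the dock with bed corners at about (347,147), (483,170), (460,303) and (323,281). The carrier is at about (437,230) and the red paddle at about (366,228). The side view confirms the layout. I'll enlarge the dock.

```bash
python3 - <<'E'
import cv2
a=cv2.imread("pics/top0.png")[135:315,310:500]
cv2.imwrite("pics/c0.png",cv2.resize(a,None,fx=3.3,fy=3.3,interpolation=cv2.INTER_CUBIC))
E
```

```text
(no output)
```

View pics/c0.png

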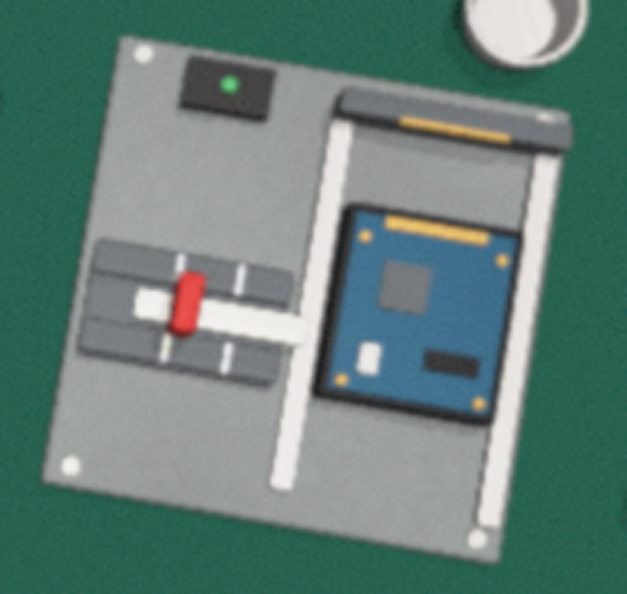

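The enlarged crop (3.3x, offset 310,135) gives these corners:
- **Bed:** (120,37), (570,112), (498,562), (43,482).
- **Carrier top:** (350,205), (523,233), (490,422), (316,395).
- **Paddle top:** about (190,300).

```bash
cat >h.py <<'E'
from workcell import *
import numpy as np
def ray(n,u,v,z):
    p=camera_params(n);K=p["K"];T=p["world_to_cam"];R=T[:3,:3];c=-R.T@T[:3,3]
    d=np.linalg.inv(K)@[u,v,1];d=R.T@(d*[1,-1,-1]); return (c+d*(z-c[2])/d[2])
def fit(n,px,z,loc):
    W=np.array([ray(n,u,v,z)[:2] for u,v in px]);L=np.array(loc)
    w=(W-W.mean(0))@[1,1j];l=(L-L.mean(0))@[1,1j]
    a=np.angle((w*l.conj()).sum());R=np.array([[np.cos(a),-np.sin(a)],[np.sin(a),np.cos(a)]])
    t=W.mean(0)-R@L.mean(0); return a,R,t,W-(L@R.T+t)
E
python3 - <<'E'
from h import *
f=lambda P:[(310+(x+.5)/3.3-.5,135+(y+.5)/3.3-.5) for x,y in P]
a,R,t,e=fit("top",f([(120,37),(570,112),(498,562),(43,482)]),.018,[(.13,.155),(.13,-.105),(-.13,-.105),(-.13,.155)])
print(np.degrees(a),t,e*1e3)
b,Rc,tc,e=fit("top",f([(350,205),(523,233),(490,422),(316,395)]),.044,[(.055,.05),(.055,-.05),(-.055,-.05),(-.055,.05)])
print(np.degrees(b),R.T@(tc-t),e*1e3)
print("paddle",R.T@(ray("top",*f([(192,300)])[0],.088)[:2]-t))
for P in [(-.09,-.035),(-.065,-.035),(-.01,-.035),(-.0225,.1),(-.0225,.03)]:print(P,R@P+t)
E
```

```text
-10.062696140474841 [ 0.59703396 -0.09615627] [[-1.4023215  -0.51081775]
 [-0.78770998  0.64750231]
 [ 1.3373823   1.03023581]
 [ 0.85264917 -1.16692038]]
-10.183925249240762 [-0.00202199 -0.03387524] [[-2.77587633 -2.224343  ]
 [-1.06299292  1.53817453]
 [ 3.25577005  2.24397704]
 [ 0.5830992  -1.55780857]]
paddle [-0.02100737  0.09324941]
(-0.09, -0.035) [ 0.50230302 -0.11489256]
(-0.065, -0.035) [ 0.52691845 -0.1192607 ]
(-0.01, -0.035) [ 0.58107239 -0.12887062]
(-0.0225, 0.1) [0.59235265 0.00623677]
(-0.0225, 0.03) [ 0.58012185 -0.06268643]
```

>>> send_rows(targets=[1,0,0,0,0,0,0.1086,1,0,0,0,0,0,0.1086,1,0,0,0,0,0,0.1086,1,0,0,0,0,0,0.1086,1,0.0146,-0.0353,0,0,0,0,1,0.0146,-0.0353,0,0,0,0,1,0.0146,-0.0353,0,0,0,0,1,0.0146,-0.0353,0,0,0,0,1,0.0146,-0.0353,0,0,0,0,1,0.0146,-0.0353,0,0,0,0,1,0.0146,-0.0353,0,0,0,0,1,0.0146,-0.0353,0,0,0,0,1,0.0146,-0.0353,0,0,0,0,1,0.0146,-0.0353,0,0,0,0,1,0.0146,-0.0353,0,0,0,0,1,0.0146,-0.0353,0,0,0,0,1,0.0146,-0.0353,0,0,0,0,1,0.0146,-0.0353,0,0,0,0,1,0.0146,-0.0353,0,0,0,0,1,0.0146,-0.0353,0,0,0,0])

```text
clock: 1.77
ee_pos: [0.4956, -0.1111, 0.2532]
tcp_rot: [[0.985, -0.175, -0.0], [-0.175, -0.985, 0.0], [-0.0, 0.0, -1.0]]
force: [1.2, -1.0, -0.5]
grip_width: 0.002
gripper_force: 0.0
```

>>> send_rows(targets=[1,0,0.0025,0.036,0,0,0,1,0,0,0.036,0,0,0,1,0,0,0.036,0,0,0,1,0,0,0.035,0,0,0,1,0,0,0,0,0,0])

```text
clock: 2.18
ee_pos: [0.4912, -0.1143, 0.1051]
tcp_rot: [[0.985, -0.174, -0.008], [-0.174, -0.985, 0.002], [-0.009, -0.001, -1.0]]
force: [-2.5, 1.0, -1.1]
grip_width: 0.001
gripper_force: 0.0
```

```bash
python3 - <<'E'
from h import *
import cv2
s=get_state();print(s["ee_pos"],s["force"])
p=camera_params("side")
def proj(X):
    c=p["world_to_cam"]@np.r_[X,1];q=p["K"]@(c[:3]*[1,-1,-1]);return q[:2]/q[2]
for d in (.022,.035):print(d,proj(s["ee_pos"]+s["tcp_rot"][:,2]*d))
a=np.hstack([snapshot("side")[110:270,230:430],snapshot("top")[160:320,310:510]])
cv2.imwrite("pics/c1.png",cv2.resize(a[:,:,::-1],None,fx=2,fy=3,interpolation=cv2.INTER_CUBIC))
E
```

```text
[ 0.49116564 -0.11433054  0.10505579] [-2.49592065  0.99124513 -1.08761243]
0.022 [376.07141984 187.49052125]
0.035 [375.71324256 191.81733908]
```

View pics/c1.png

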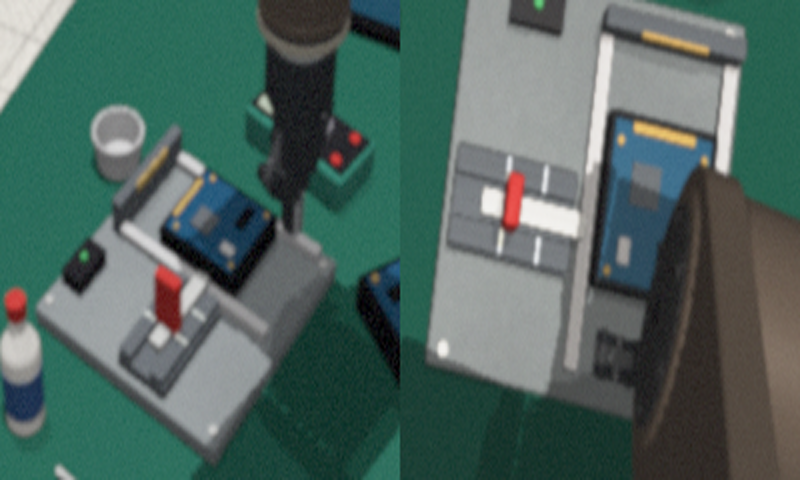

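The fingertip appears at about side pixel (378,185), which matches a tip 22 mm ahead of the TCP. It hangs in the channel behind the carrier, clear of everything. I'll lower it next.

>>> send_rows(targets=[1,0,0,0,0,0,0,1,0,0,0.018,0,0,0,1,0,0,0.018,0,0,0,1,0,0,0.017,0,0,0,1,0,0,0,0,0,0,1,0,0,0,0,0,0,1,0,0,0,0,0,0])

```text
clock: 2.87
ee_pos: [0.4957, -0.1159, 0.0592]
tcp_rot: [[0.985, -0.175, 0.002], [-0.175, -0.985, -0.001], [0.002, 0.0, -1.0]]
force: [0.4, -0.1, 0.2]
grip_width: -0.001
gripper_force: 0.0
```

>>> send_rows(targets=[1,0,-0.002,0.006,0,0,0,1,0.008,0,0,0,0,0,1,0.008,0,0,0,0,0,1,0.006,0,0,0,0,0,1,0.003,0,0,0,0,0,1,0.003,0,0,0,0,0,1,0.003,0,0,0,0,0,1,0.004,0,0,0,0,0,1,0.004,0,0,0,0,0,1,0.004,0,0,0,0,0,1,0.004,0,0,0,0,0,1,0.004,0,0,0,0,0,1,0.004,0,0,0,0,0,1,0.004,0,0,0,0,0,1,0.003,0,0,0,0,0,1,0.002,0,0,0,0,0,1,0,0,0,0,0,0,1,0,0,0,0,0,0])

```text
clock: 4.37
ee_pos: [0.5583, -0.1248, 0.0514]
tcp_rot: [[0.985, -0.175, 0.001], [-0.175, -0.985, -0.0], [0.001, 0.0, -1.0]]
force: [-0.5, -0.2, -0.1]
grip_width: 0.0
gripper_force: 0.0
```

>>> send_rows(targets=[1,0.002,0,0,0,0,0,1,0.002,0,0,0,0,0,1,0.002,0,0,0,0,0,1,0.002,0,0,0,0,0,1,0.001,0,0,0,0,0])

```text
clock: 4.78
ee_pos: [0.5671, -0.1263, 0.0513]
tcp_rot: [[0.985, -0.175, 0.0], [-0.175, -0.985, -0.0], [0.0, 0.0, -1.0]]
force: [-3.0, 0.9, 2.4]
grip_width: 0.0
gripper_force: 1.7
```

>>> send_rows(targets=[1,0.001,0,0,0,0,0,1,0.001,0,0,0,0,0,1,0.001,0,0,0,0,0])

```text
clock: 5.03
ee_pos: [0.5698, -0.1268, 0.0513]
tcp_rot: [[0.985, -0.175, -0.0], [-0.175, -0.985, 0.0], [-0.0, -0.0, -1.0]]
force: [-4.1, 0.3, 2.3]
grip_width: 0.005
gripper_force: 1.7
```

>>> send_rows(targets=[1,0.001,0,0,0,0,0,1,0.001,0,0,0,0,0])

```text
clock: 5.2
ee_pos: [0.571, -0.127, 0.0512]
tcp_rot: [[0.985, -0.175, -0.002], [-0.175, -0.985, 0.0], [-0.002, -0.0, -1.0]]
force: [-10.5, 1.6, 6.8]
grip_width: -0.001
gripper_force: 5.6
```

>>> send_rows(targets=[1,0.0005,0,0,0,0,0,1,0,0,0,0,0,0,1,0,0,0,0,0,0,1,0,0,0,0,0,0])

```text
clock: 5.53
ee_pos: [0.5711, -0.127, 0.0511]
tcp_rot: [[0.985, -0.175, -0.002], [-0.175, -0.985, 0.001], [-0.002, -0.0, -1.0]]
force: [-8.8, 0.3, 6.9]
grip_width: -0.0
gripper_force: 4.5
```

>>> send_rows(targets=[1,-0.01,0,0,0,0,0,1,-0.012,0,0,0,0,0,1,-0.012,0,0,0,0,0,1,0,0,-0.03,0,0,0,1,0,0,-0.03,0,0,0,1,0,0,-0.03,0,0,0,1,0,0,-0.03,0,0,0,1,0,-0.03,0,0,0,0,1,0,-0.03,0,0,0,0,1,0,-0.03,0,0,0,0,1,0,-0.03,0,0,0,0,1,0,-0.03,0,0,0,0,1,0,-0.025,0,0,0,0,1,0,0,0,0,0,0,1,0,0,0,0,0,0])

```text
clock: 6.78
ee_pos: [0.5694, 0.0522, 0.1713]
tcp_rot: [[0.985, -0.172, 0.001], [-0.172, -0.985, 0.0], [0.001, -0.0, -1.0]]
force: [-0.0, 0.0, 0.1]
grip_width: 0.002
gripper_force: 0.0
```

```bash
python3 - <<'E'
from h import *
import cv2
s=get_state();print(s["ee_pos"],s["force"])
a=-10.06*np.pi/180;R=np.array([[np.cos(a),-np.sin(a)],[np.sin(a),np.cos(a)]]);t=[ 0.59703396,-0.09615627]
print(R.T@(s["ee_pos"][:2]-t))
a=np.hstack([snapshot("side")[110:270,230:430],snapshot("top")[140:300,310:510]])
cv2.imwrite("pics/c2.png",cv2.resize(a[:,:,::-1],None,fx=2,fy=3,interpolation=cv2.INTER_CUBIC))
E
```

```text
[0.56944112 0.05219372 0.17127429] [-0.04674492  0.00729162  0.14242318]
[-0.0530823   0.14124926]
```

View pics/c2.png

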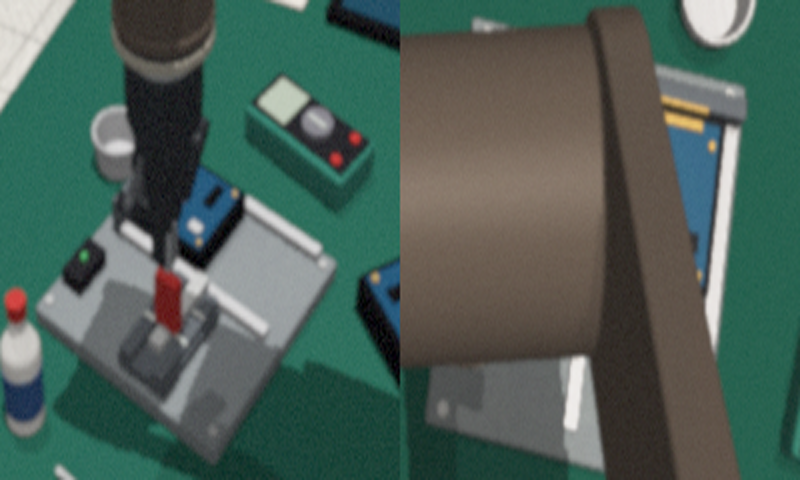

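The carrier lies against the fence: its gold strip sits next to the fence's at top crop (685,115). The lever hasn't moved. I'll go down beside the paddle on its +y side.

>>> send_rows(targets=[1,0.016,0,0,0,0,0,1,0.0145,0,0,0,0,0,1,0,0,0.025,0,0,0,1,0,0,0.025,0,0,0,1,0,0,0.025,0,0,0,1,0,0,0.02,0,0,0,1,0,0,0,0,0,0,1,0,0,0,0,0,0,1,0,0,0,0,0,0])

```text
clock: 7.63
ee_pos: [0.5999, 0.045, 0.0774]
tcp_rot: [[0.984, -0.176, 0.001], [-0.176, -0.984, 0.0], [0.001, -0.0, -1.0]]
force: [-0.9, 0.9, 0.3]
grip_width: 0.001
gripper_force: 0.0
```

```bash
python3 - <<'E'
from h import *
import cv2
s=get_state();print(s["ee_pos"],s["force"])
a=-10.06*np.pi/180;R=np.array([[np.cos(a),-np.sin(a)],[np.sin(a),np.cos(a)]]);t=[ 0.59703396,-0.09615627]
print(R.T@(s["ee_pos"][:2]-t))
a=snapshot("side")[110:270,230:430]
cv2.imwrite("pics/c3.png",cv2.resize(a[:,:,::-1],None,fx=3,fy=3,interpolation=cv2.INTER_CUBIC))
E
```

```text
[0.59993036 0.04502278 0.07736179] [-0.91198569  0.90136849  0.29239548]
[-0.0218092   0.13951441]
```

View pics/c3.png

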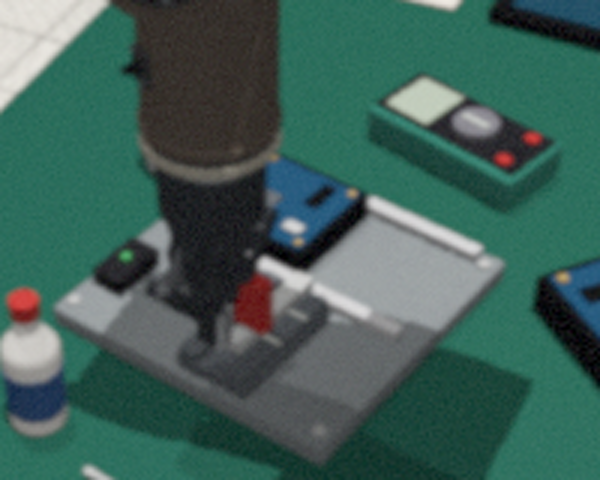

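The shut fingers stand on the paddle's +y side at crop (205,330), with the red paddle at (253,305). I'll push now.

>>> send_rows(targets=[1,0,0.005,0,0,0,0,1,0,0.005,0,0,0,0,1,0,0.005,0,0,0,0,1,0,0.004,0,0,0,0,1,0,0.004,0,0,0,0,1,0,0.004,0,0,0,0,1,0,0.004,0,0,0,0,1,0,0.004,0,0,0,0,1,0,0.004,0,0,0,0,1,0,0.004,0,0,0,0,1,0,0.004,0,0,0,0,1,0,0.004,0,0,0,0])

```text
clock: 8.68
ee_pos: [0.5904, -0.0046, 0.0763]
tcp_rot: [[0.985, -0.175, 0.0], [-0.175, -0.985, 0.0], [0.0, -0.0, -1.0]]
force: [0.2, 1.6, 1.1]
grip_width: -0.004
gripper_force: 0.7
```

>>> send_rows(targets=[1,0,0.004,0,0,0,0,1,0,0.004,0,0,0,0,1,0,0.004,0,0,0,0,1,0,0.004,0,0,0,0,1,0,0.004,0,0,0,0,1,0,0.004,0,0,0,0,1,0,0.003,0,0,0,0])

```text
clock: 9.27
ee_pos: [0.5857, -0.0314, 0.0763]
tcp_rot: [[0.985, -0.175, -0.0], [-0.175, -0.985, 0.0], [-0.0, -0.0, -1.0]]
force: [-0.3, 10.5, 1.0]
grip_width: 0.001
gripper_force: 5.0
```

>>> send_rows(targets=[1,0,0.003,0,0,0,0,1,0,0.002,0,0,0,0,1,0,0.001,0,0,0,0,1,0,0,0,0,0,0])

```text
clock: 9.6
ee_pos: [0.5846, -0.0374, 0.0763]
tcp_rot: [[0.985, -0.175, -0.0], [-0.175, -0.985, -0.0], [-0.0, 0.0, -1.0]]
force: [-0.8, -0.2, -0.4]
grip_width: 0.001
gripper_force: 0.0
```

>>> send_rows(targets=[1,0,0.002,0,0,0,0,1,0,0.002,0,0,0,0,1,0,0,0,0,0,0])

```text
clock: 9.85
ee_pos: [0.5839, -0.0414, 0.0762]
tcp_rot: [[0.985, -0.175, -0.0], [-0.175, -0.985, -0.0], [-0.0, 0.0, -1.0]]
force: [-0.4, -0.2, -0.5]
grip_width: 0.001
gripper_force: 0.0
```

>>> send_rows(targets=[1,0,0.001,0,0,0,0,1,0,0.0005,0,0,0,0,1,0,0,0,0,0,0])

```text
clock: 10.1
ee_pos: [0.5837, -0.0426, 0.0763]
tcp_rot: [[0.985, -0.175, 0.0], [-0.175, -0.985, -0.0], [0.0, 0.0, -1.0]]
force: [-0.6, 0.4, 0.6]
grip_width: -0.002
gripper_force: 0.0
```

>>> send_rows(targets=[1,0,0.001,0,0,0,0,1,0,0.001,0,0,0,0,1,0,0,0,0,0,0])

```text
clock: 10.35
ee_pos: [0.5836, -0.0434, 0.0763]
tcp_rot: [[0.985, -0.175, 0.0], [-0.175, -0.985, 0.001], [0.0, -0.001, -1.0]]
force: [1.8, 14.8, 1.0]
grip_width: -0.0
gripper_force: 7.1
```

>>> send_rows(targets=[1,0,0.001,0,0,0,0,1,0,0,0,0,0,0])

```text
clock: 10.52
ee_pos: [0.5836, -0.0437, 0.0764]
tcp_rot: [[0.985, -0.175, 0.001], [-0.175, -0.985, 0.002], [0.0, -0.002, -1.0]]
force: [2.6, 21.9, 0.1]
grip_width: -0.003
gripper_force: 11.1
```

The lever is hard against its stop, with the force up to 22 N and no further motion. I'll back off, lift, move clear and check.

>>> send_rows(targets=[1,0,-0.008,0,0,0,0,1,0,-0.015,0,0,0,0,1,0,-0.015,0,0,0,0,1,0,0,-0.03,0,0,0,1,0,0,-0.035,0,0,0,1,0,0,-0.035,0,0,0,1,0,0,-0.035,0,0,0,1,-0.025,0.03,0,0,0,0,1,-0.025,0.03,0,0,0,0,1,-0.02,0.035,0,0,0,0,1,0,0.035,0,0,0,0,1,0,0.035,0,0,0,0,1,0,0.035,0,0,0,0,1,0,0.035,0,0,0,0,1,0,0.035,0,0,0,0,1,0,0.035,0,0,0,0,1,0,0.035,0,0,0,0,1,0,0,0,0,0,0,1,0,0,0,0,0,0,1,0,0,0,0,0,0])

```text
clock: 12.18
ee_pos: [0.4612, -0.3303, 0.2111]
tcp_rot: [[0.984, -0.175, -0.0], [-0.175, -0.984, 0.001], [-0.001, -0.0, -1.0]]
force: [0.2, 0.7, -0.4]
grip_width: 0.001
gripper_force: 0.0
```

```bash
python3 - <<'E'
from h import *
import cv2
s=get_state();print(s["ee_pos"],s["force"])
a=snapshot("top")[120:320,250:510]
cv2.imwrite("pics/c4.png",cv2.resize(a[:,:,::-1],None,fx=3,fy=3,interpolation=cv2.INTER_CUBIC))
E
```

```text
[ 0.46123155 -0.33028396  0.21109713] [ 0.22020831  0.72846112 -0.40786202]
```

View pics/c4.png

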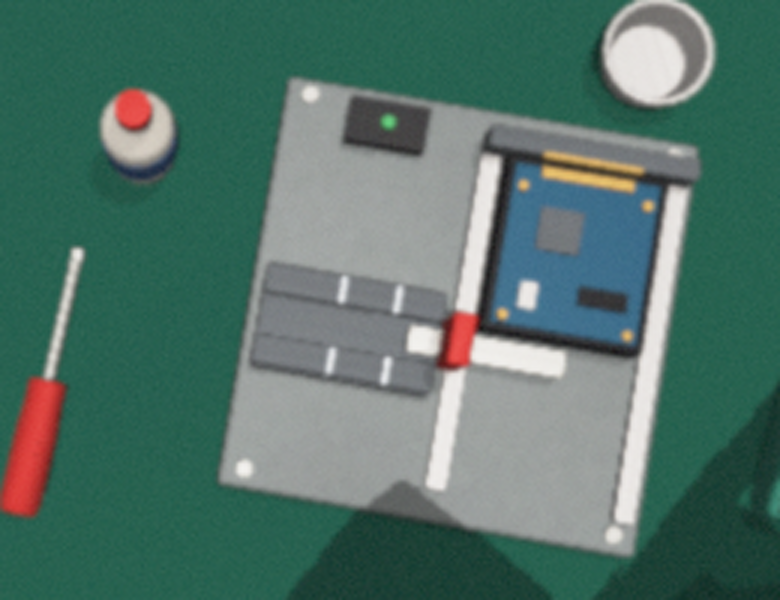

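The carrier is against the fence at crop (590,175). The paddle is at (460,340) and the bolt lies across behind the carrier, its tip at (565,365). The hand is clear and the bystanders are undisturbed.

```bash
python3 -c "
from workcell import *
print(finish_job())"
```

```text
the job is handed in; nothing more can be done
None
```

The carrier is home against the fence, the lock lever is at its second stop with the bolt across behind the carrier, the hand is clear, and the job is handed in; the hand-in returned no verdict.

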